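# Find the loose clamp nut on the puzzle rail and flag it

### The arm

A 6-joint arm with a two-finger parallel gripper is mounted at the origin on the work surface. World frame = base frame: x ahead of the robot, y to its left, z up, the work surface at z = 0. Lengths are in mm, angles in rad, forces in N, time in s.
With the tool pointing down it reaches from about 300 to 775 mm from the base axis. Payload 14.6 kg.
Tool frame: the origin (TCP) lies between the finger pads; the fingertips stand 11 mm ahead of it and the grasp point (between the pads) lies 8 mm behind it; z points along the fingers, y is the line along which they close (so a half turn about z gives the same grasp; the last joint's range is limited). The gripper opens to 85 mm and grips with 20 to 120 N. Pads are 22 mm wide; open, the fingers measure 114 mm over their backs; the gripper's body (76 mm by 85 mm) begins 54 mm behind the grasp point. The pads swing forward as they close: fully open they stand 13 mm farther back than shut.
Start: joints at [1.125, 0.3, 1.521, -0, 1.321, -0.067], TCP at [203.39, 511.001, 242.281] pointing down, gripper open.
Joint ranges: [-3.03, 3.03], [-0.79, 2.21], [0.23, 2.52], [-1.04, 4.18], [0, 3.07], [-2.55, 2.55]. Speed limits (rad/s): [2.22, 2.22, 2.57, 3.14, 3.14, 3.14].

### API

Orientations are given as a rotation vector (axis times angle).
In Python, from plant import env, imaging, job gives the robot as it stands.
- The arm moves only by the tool servo_tool, never from a script. Its argument "rows" is a list of rows, each a list of 6 numbers: the shift along the tool's x, y, z each as a share of 0.75 m, from -1 to 1, then the turn, a rotation vector about the tool's x, y, z each as a share of 1.5 rad, from -1 to 1. A call has 1 to 10 rows; each row is the pose to reach, as a shift and turn from the pose commanded when the call began, along the tool's axes at that moment; what a row does not reach only later rows make up. A row lasts 1/10 s, in which the tool goes at most 50 mm and 8.59 degrees, less where a joint would pass 70% of its speed; a pose out of reach is approached as far as the arm can. A call with a number of a shift or a turn outside -1 to 1 is refused whole. A call with a gripper value outside its range is refused whole. "hand" is the closure, from 0 (fully open) to 1 (shut), set as the call begins (left out, the last holds). The fingers move at their own pace and stop on an object; "force" is the grip in N (left out, the last holds). Time passes only in rows, so rows that repeat a pose let the fingers close. It gives the time, the measured TCP pose, the force, the opening and the grip force at its end, in the units of the state.
- env.read_state(): the state, without advancing time (a new reading comes with each control period).
- imaging.get_image(name): name is "scene" or "side" or "wrist"; returns the picture (420x560x3 uint8, red, green, blue); there is no depth.
- imaging.camera_model(name): a dict with "fx", "fy", "cx", "cy" (pixels), "rvec" (rotation vector, rad) and "tvec" (3), from world to camera coordinates, as OpenCV has them. Camera axes: x right, y down, z forward; pixel columns grow to the right and rows downward; lengths in mm; the calibration is good to about 2 mm. The wrist camera is an equidistant fisheye: a pixel r from the principal point sees the ray r / f radians off the axis. A picture is of the moment at which its call begins: read the wrist's pose just before it. camera_model takes no time and is no camera call; for the wrist camera it gives the pose at the moment of the call.
- job.hand_in(): hands the job in; it is judged then, once.
The state is a dict: "t": time; "qpos": joint angles; "dq": joint speeds; "joint_torque": joint torques, N m; "eef_pos": TCP position; "tcp_rot": TCP orientation; "force": force on the tool from outside, world axes, zero at the start; "ft_torque": the same for the moment, N m; "gripper_width": opening from 0.0 (shut) to 1.0 (fully open); "gripper_force": force on a finger pad.
Only numpy, scipy, OpenCV 4.12 (cv2) and the standard library are available. Lean on these libraries where they do the work, as an engineer would, in place of code of your own. Each camera call takes 0.05 s, during which the arm holds its last target. There are 200 camera calls.

### The job

Check the three crank levers on the pine rail for tightness: with closed fingers push each orange handle clockwise (seen from above) to the end of its free play and on against its brass nut, gently, never with more than 20 N. The two tight nuts only give a little and spring back; the loose one slips easily and stays turned: let it slip at least a few degrees, but not more than twenty. Once all three have been tried, stand the red pawn upright on the middle of the cork disc beside the loose one and let go, leaving everything else on the table where it is.

Things in the scene. Friction and masses are not known exactly. Their poses are not given: they have to be found in the camera images.
- rail: pine rail 420 x 45 mm on a plywood strip, held by a steel C-clamp at its far end. Origin at table height under the middle one of three lever stations; its x axis runs along the rail away from the robot, z up. Rail top is 36 mm above the table. Stations are 115 mm apart along the rail (at x = -115, 0, +115 mm). The rail is fixed to the table.
- disc_1 (a point): centre of the top face of cork disc 1 (48 mm across, top 9 mm above the table), 70 mm to the left (+y of the rail) of the axis of the nearest station
- disc_2 (a point): centre of the top face of cork disc 2 (48 mm across, top 9 mm above the table), 70 mm to the left (+y of the rail) of the axis of the middle station
- disc_3 (a point): centre of the top face of cork disc 3 (48 mm across, top 9 mm above the table), 70 mm to the left (+y of the rail) of the axis of the farthest station
- foot_a: round steel foot (42 mm) of crank a on the rail top; origin on the nut's vertical turning axis, at the rail top (36 mm above the table). Which crank stands at which station changes. Names say nothing of tightness.
- nut_a (a joint): angle (rad) of this crank's round brass nut (34 mm across, 4 to 16 mm above the rail top), 0 at start, growing clockwise seen from above (tightening). A seated nut does not slip: it only winds up against its rubber washer by about 0.11 rad per N m (at the handle about 2.5 N per mm) and springs back when released. A loose nut slips at about 0.22 N m (a steady 3.7 N at the handle) and stays where it is left.
- lever_a (a joint): angle (rad) of the black hub and steel arm relative to the nut under it: free play, from 0 to a stop at 0.25 rad; starts anywhere from 0 to 0.18, stays where it is left, moves with under 1 N at the handle. Grows as the arm is pushed clockwise seen from above; at 0.25 the arm takes the nut with it. (Pushed anticlockwise it comes to 0 and then would loosen the nut.) The arm points to the right of the rail (away from the discs), its top 30 mm above the rail top.
- grip_a (a point): centre of the top of the upright orange handle (18 mm across, 40 mm tall, top 58 mm above the rail top, 60 mm out from the turning axis) at the arm's end. Push its side with closed fingers: it cracks if pressed with more than 20 N.
- foot_b: round steel foot (42 mm) of crank b on the rail top; origin on the nut's vertical turning axis, at the rail top (36 mm above the table). Which crank stands at which station changes. Names say nothing of tightness.
- nut_b (a joint): angle (rad) of this crank's round brass nut (34 mm across, 4 to 16 mm above the rail top), 0 at start, growing clockwise seen from above (tightening). A seated nut does not slip: it only winds up against its rubber washer by about 0.11 rad per N m (at the handle about 2.5 N per mm) and springs back when released. A loose nut slips at about 0.22 N m (a steady 3.7 N at the handle) and stays where it is left.
- lever_b (a joint): angle (rad) of the black hub and steel arm relative to the nut under it: free play, from 0 to a stop at 0.25 rad; starts anywhere from 0 to 0.18, stays where it is left, moves with under 1 N at the handle. Grows as the arm is pushed clockwise seen from above; at 0.25 the arm takes the nut with it. (Pushed anticlockwise it comes to 0 and then would loosen the nut.) The arm points to the right of the rail (away from the discs), its top 30 mm above the rail top.
- grip_b (a point): centre of the top of the upright orange handle (18 mm across, 40 mm tall, top 58 mm above the rail top, 60 mm out from the turning axis) at the arm's end. Push its side with closed fingers: it cracks if pressed with more than 20 N.
- foot_c: round steel foot (42 mm) of crank c on the rail top; origin on the nut's vertical turning axis, at the rail top (36 mm above the table). Which crank stands at which station changes. Names say nothing of tightness.
- nut_c (a joint): angle (rad) of this crank's round brass nut (34 mm across, 4 to 16 mm above the rail top), 0 at start, growing clockwise seen from above (tightening). A seated nut does not slip: it only winds up against its rubber washer by about 0.11 rad per N m (at the handle about 2.5 N per mm) and springs back when released. A loose nut slips at about 0.22 N m (a steady 3.7 N at the handle) and stays where it is left.
- lever_c (a joint): angle (rad) of the black hub and steel arm relative to the nut under it: free play, from 0 to a stop at 0.25 rad; starts anywhere from 0 to 0.18, stays where it is left, moves with under 1 N at the handle. Grows as the arm is pushed clockwise seen from above; at 0.25 the arm takes the nut with it. (Pushed anticlockwise it comes to 0 and then would loosen the nut.) The arm points to the right of the rail (away from the discs), its top 30 mm above the rail top.
- grip_c (a point): centre of the top of the upright orange handle (18 mm across, 40 mm tall, top 58 mm above the rail top, 60 mm out from the turning axis) at the arm's end. Push its side with closed fingers: it cracks if pressed with more than 20 N.
- pawn: red game pawn, 60 mm tall, foot 28 mm across, straight waist 18 mm across from 14 to 44 mm up, 30 g; origin at the centre of its underside, z up when upright
- green_pawn: green pawn of the same shape, a bystander
- lid_1: tin lid, 80 mm across, 10 mm thick, number 1 from below in a stack of three, a bystander; origin under its centre
- lid_2: tin lid, 80 mm across, 10 mm thick, number 2 from below in a stack of three, a bystander; origin under its centre
- lid_3: tin lid, 80 mm across, 10 mm thick, number 3 from below in a stack of three, a bystander; origin under its centre
- saucer: white porcelain saucer, 140 mm across, 20 mm high, a bystander; origin under its centre
- magnifier: brass pocket magnifier lying flat, about 92 mm long, lens 48 mm across, 8 mm thick, a bystander; origin under the lens centre, handle to its -x
Mind the look-alikes: they are no part of the job. What is shaped like the pawn but purple is not meant.

How it is judged:
By the outcome, as a careful person would: the job done as asked, in the order asked, and still so for the second after the job is handed in, with the robot touching nothing.
It also fails if it takes over 72 s, if anything falls off the work surface, if the arm or the gripper's body presses on something with over 40 N, if the wrist force passes 120 N, or if a joint passes its speed limit or range.

## Working session

There is one attempt and no reset: what is moved stays moved. The work goes in short steps, Python scripts to look and compute and a tool call to move; the robot and the scene stay as the last step left them, time stands still between calls to the robot, and variables do not carry over. Pictures are saved under pics/ and viewed, at most 10 in all, crops included, and the job is handed in when it is done.

Besides the shell and the picture viewer there is one more tool, called after "Emit:" as name(argument=value, ...), one argument or row to a line, values as JSON. servo_tool: Moves the arm, as the interface text tells. Shift numbers are shares of 0.75 m and turn numbers shares of 1.5 rad, none past 1 either way. Its arguments: {"type":"object","properties":{"rows":{"type":"array","items":{"type":"array","items":{"type":"number"}}},"hand":{"type":"number"},"force":{"type":"number"}},"required":["rows"]}

```bash
ls; mkdir -p pics
python3 - <<'E'
from plant import env, imaging, job
import cv2, numpy as np
for n in ("scene","side"):
    im=imaging.get_image(n); cv2.imwrite(f"pics/{n}0.png",im[:,:,::-1])
    m=imaging.camera_model(n); print(n,{k:np.round(v,3).tolist() for k,v in m.items()})
s=env.read_state(); print({k:np.round(v,3).tolist() for k,v in s.items()})
a=cv2.imread("pics/scene0.png")
E
```

```text
pics
scene {'fx': 501.55, 'fy': 501.55, 'cx': 277.761, 'cy': 218.155, 'rvec': [0.566, 2.609, -1.228], 'tvec': [555.404, -71.328, 1325.051]}
side {'fx': 525.483, 'fy': 525.483, 'cx': 282.91, 'cy': 203.318, 'rvec': [2.089, -0.243, 0.167], 'tvec': [-577.013, 114.664, 1265.5]}
{'t': 0.1, 'qpos': [1.125, 0.3, 1.521, 0.0, 1.321, -0.067], 'dq': [-0.0, -0.002, -0.001, -0.001, 0.001, -0.001], 'joint_torque': [0.001, -54.438, -36.236, 0.0, 0.003, -0.0], 'eef_pos': [203.318, 510.831, 241.761], 'tcp_rot': [-0.591, -3.085, 0.002], 'force': [0.062, 0.267, 0.806], 'ft_torque': [0.036, 0.041, -0.04], 'gripper_force': 0.0, 'gripper_width': 1.003}
```

View pics/scene0.png

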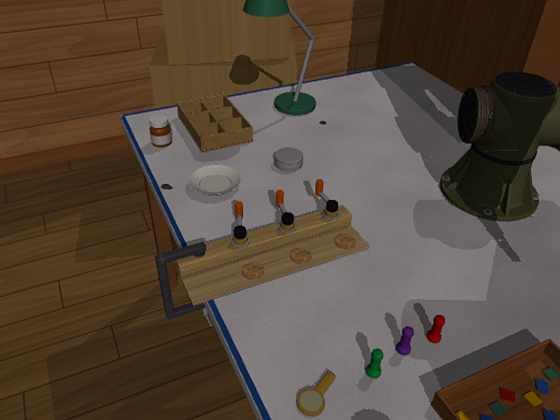

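View pics/side0.png

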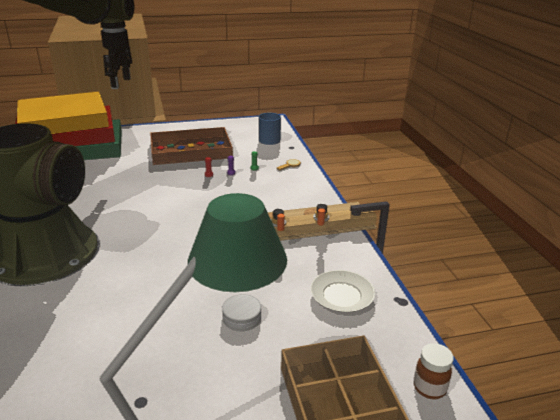

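The scene picture shows the rail with its handles at about (239,208), (280,197) and (320,186), and the discs at (253,271), (301,255) and (345,241). The pawns are green (374,362), purple (404,340) and red (437,328). The red one fits the description. I'll enlarge both areas to confirm.

```bash
cat > h.py <<'E'
from plant import env, imaging, job
import cv2, numpy as np
def ray(name,u,v,m=None):
    m=m or imaging.camera_model(name); R=cv2.Rodrigues(np.array(m["rvec"]))[0]; t=np.array(m["tvec"])
    x=(u-m["cx"])/m["fx"]; y=(v-m["cy"])/m["fy"]
    if name=="wrist":
        r=np.hypot(x,y); d=np.array([x/r*np.sin(r),y/r*np.sin(r),np.cos(r)])
    else: d=np.array([x,y,1.])
    return -R.T@t, R.T@d
def onz(name,u,v,z,m=None):
    o,d=ray(name,u,v,m); return o+d*(z-o[2])/d[2]
def pix(name,P,m=None):
    m=m or imaging.camera_model(name); R=cv2.Rodrigues(np.array(m["rvec"]))[0]
    c=R@np.asarray(P,float)+np.array(m["tvec"])
    if name=="wrist":
        r=np.hypot(c[0],c[1]); th=np.arctan2(r,c[2]); k=th/r
    else: k=1/c[2]
    return np.array([m["cx"]+m["fx"]*k*c[0], m["cy"]+m["fy"]*k*c[1]])
def blobs(im,lo,hi,amin=15):
    hsv=cv2.cvtColor(im,cv2.COLOR_RGB2HSV); k=cv2.inRange(hsv,np.array(lo),np.array(hi))
    n,l,s,c=cv2.connectedComponentsWithStats(k)
    return [(s[i].tolist(),c[i].round(1).tolist()) for i in range(1,n) if s[i][4]>=amin]
E
python3 - <<'E'
from h import *
im=cv2.imread("pics/scene0.png")[:,:,::-1].copy()
print("orange",blobs(im,(5,190,120),(13,255,255)))
print("red",blobs(im,(0,190,60),(3,255,255)))
print("disc guess",[onz("scene",u,v,9).round(1).tolist() for u,v in((253,271),(301,255),(345,241))])
print("grip guess",[onz("scene",u,v,94).round(1).tolist() for u,v in((239,203),(280,192),(319.5,181))])
print("pawn",onz("scene",434,339,0).round(1))
c=im[160:310,150:380]; d=im[290:400,350:480]
cv2.imwrite("pics/c1.png",cv2.resize(c,None,fx=3.4,fy=3.4,interpolation=2)[:,:,::-1])
cv2.imwrite("pics/c2.png",cv2.resize(d,None,fx=5,fy=5,interpolation=2)[:,:,::-1])
E
```

```text
orange [([318, 180, 5, 4, 15], [320.2, 181.6]), ([277, 190, 6, 13, 30], [279.8, 194.8]), ([236, 203, 6, 4, 19], [238.6, 204.2])]
red [([428, 315, 17, 28, 261], [436.5, 329.4]), ([501, 389, 14, 13, 128], [507.9, 395.0])]
disc guess [[684.9, 29.0, 9.0], [568.8, 26.4, 9.0], [455.4, 25.7, 9.0]]
grip guess [[663.3, -99.7, 94.0], [562.5, -100.7, 94.0], [458.4, -103.1, 94.0]]
pawn [438.2 325.5   0. ]
```

View pics/c1.png

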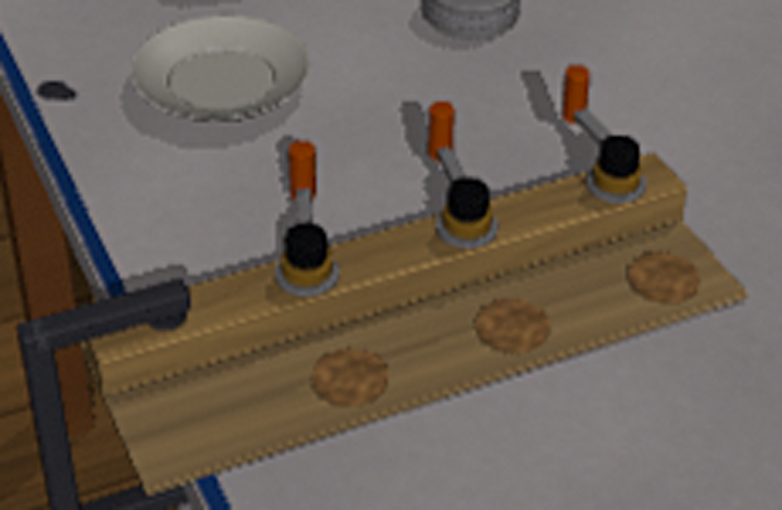

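View pics/c2.png

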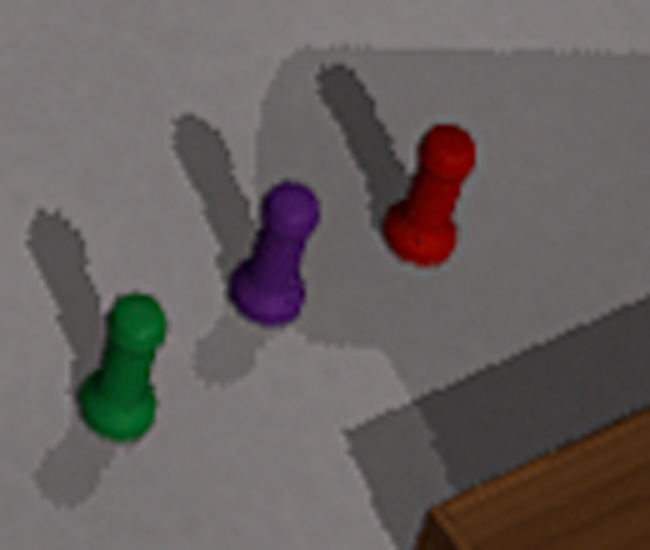

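The enlarged crops confirm that red (c2 pixel 425,200) is clear of purple (280,255) and green (120,370). In c1 the three orange handles all lean towards the robot, which is the clockwise side. My points match the sizes given: the discs are about 115 mm apart and the handles about 60 mm from their axes. Next I'll work out the moves.

```bash
cat >> h.py <<'E'
def plan(P,yaw=None):
    """shares to reach world TCP P; yaw = world angle of tool y (deg), tool straight down"""
    s=env.read_state(); R=cv2.Rodrigues(np.array(s["tcp_rot"]))[0]
    sh=R.T@(np.array(P,float)-s["eef_pos"])/750
    w=np.zeros(3)
    if yaw is not None:
        c,q=np.cos(np.radians(yaw)),np.sin(np.radians(yaw))
        G=np.array([[-q,c,0],[c,q,0],[0,0,-1]]).T  # rows are axes -> columns
        G=np.column_stack(([-q,c,0],[c,q,0],[0,0,-1])); 
        if np.linalg.det(G)<0: G[:,0]*=-1
        w=cv2.Rodrigues(R.T@G)[0].ravel()/1.5
    return np.r_[sh,w].round(4).tolist()
E
python3 - <<'E'
from h import *
print("purple,green",[onz("scene",u,v,0).round(0) for u,v in((403,351),(373,374))])
print("lamp base",onz("scene",295,103,10).round(0),"lids",onz("scene",288,163,15).round(0),"saucer",onz("scene",215,184,10).round(0))
print(plan([490,-100,240],90))
E
```

```text
purple,green [array([508., 324.,   0.]), array([586., 342.,   0.])]
lamp base [ 252. -637.   10.] lids [ 437. -310.   15.] saucer [ 653. -303.   10.]
[-0.6564, -0.6153, 0.003, -0.0007, -0.0002, -0.2526]
```

Emit:
servo_tool(
  rows=[
    [-0.656, -0.615, 0.003, 0, 0, -0.2526],
    [-0.656, -0.615, 0.003, 0, 0, -0.2526],
    [-0.656, -0.615, 0.003, 0, 0, -0.2526],
    [-0.656, -0.615, 0.003, 0, 0, -0.2526],
    [-0.656, -0.615, 0.003, 0, 0, -0.2526],
    [-0.656, -0.615, 0.003, 0, 0, -0.2526],
    [-0.656, -0.615, 0.003, 0, 0, -0.2526],
    [-0.656, -0.615, 0.003, 0, 0, -0.2526],
    [-0.656, -0.615, 0.003, 0, 0, -0.2526],
    [-0.656, -0.615, 0.003, 0, 0, -0.2526],
  ],
  hand=1,
)

```text
t: 1.1
eef_pos: [414.5, 60.0, 240.7]
tcp_rot: [-0.0, 3.141, 0.0]
force: [1.0, 0.5, 0.2]
gripper_width: -0.001
gripper_force: 0.0
```

Run:
```python
from h import *
print(plan([490,-100,240],90))
```

```text
[-0.1006, -0.2133, 0.001, 0.0, 0.0002, 0.0]
```

Emit:
servo_tool(
  rows=[
    [-0.1, -0.213, 0, 0, 0, 0],
    [-0.1, -0.213, 0, 0, 0, 0],
    [-0.1, -0.213, 0, 0, 0, 0],
    [-0.1, -0.213, 0, 0, 0, 0],
    [-0.1, -0.213, 0, 0, 0, 0],
    [-0.1, -0.213, 0, 0, 0, 0],
    [-0.1, -0.213, 0, 0, 0, 0],
  ],
)

```text
t: 1.8
eef_pos: [488.9, -96.9, 240.6]
tcp_rot: [0.001, -3.141, -0.0]
force: [0.3, 0.9, 0.4]
gripper_width: -0.003
gripper_force: 0.0
```

Run:
```python
from h import *
s=env.read_state(); m=imaging.camera_model("wrist"); im=imaging.get_image("wrist")
print(s["eef_pos"],s["force"],{k:np.round(v,3).tolist() for k,v in m.items()})
import json; json.dump({k:np.asarray(v).tolist() for k,v in m.items()},open("w1.json","w"))
cv2.imwrite("pics/w1raw.png",im[:,:,::-1])
o=cv2.cvtColor(cv2.resize(im,(800,600),interpolation=2),cv2.COLOR_RGB2BGR)
for P in [(458.4,-103,94),(562.5,-100.7,94),(663,-99.7,94),(456.4,-44.3,66),(570,-43.6,66),(686,-41,66),(685,29,9),(568.8,26.4,9),(455.4,25.7,9)]:
    p=pix("wrist",P,m)*800/560; print(P,p.round(0)); cv2.drawMarker(o,tuple(int(x) for x in p),(255,255,0),0,12,1)
cv2.imwrite("pics/w1.png",o)
```

```text
[488.90005792 -96.90548812 240.56277815] [0.30278476 0.89499039 0.40310959] {'fx': 325.192, 'fy': 325.192, 'cx': 275.654, 'cy': 208.652, 'rvec': [-2.08, -2.083, -0.276], 'tvec': [96.849, -505.61, 249.657]}
(458.4, -103, 94) [383. 234.]
(562.5, -100.7, 94) [387. 391.]
(663, -99.7, 94) [389. 506.]
(456.4, -44.3, 66) [472. 226.]
(570, -43.6, 66) [465. 382.]
(686, -41, 66) [459. 504.]
(685, 29, 9) [523. 462.]
(568.8, 26.4, 9) [535. 351.]
(455.4, 25.7, 9) [544. 220.]
```

View pics/w1.png

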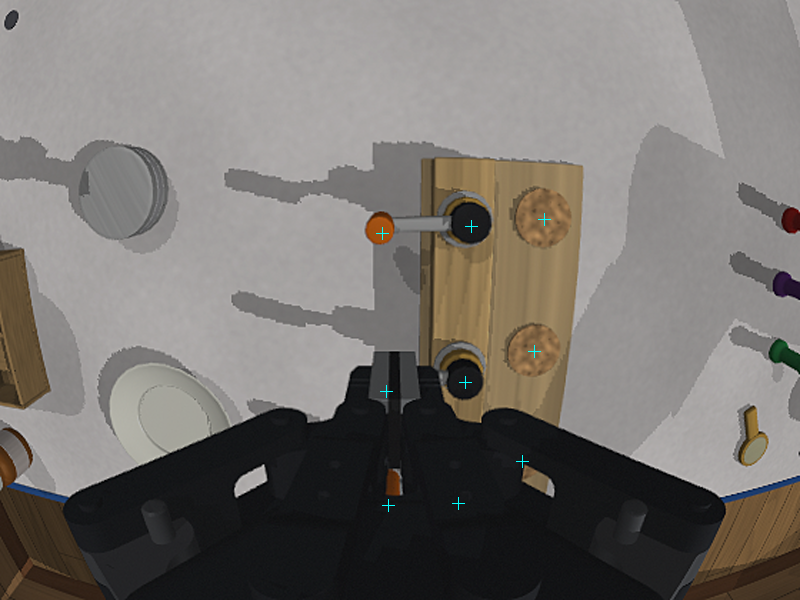

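The near handle top is at (380,226), about 5 mm nearer the robot than my first mark. Discs 1 and 2 at (543,217) and (535,349) agree with the marks. I'll descend behind the near handle.

Emit:
servo_tool(
  rows=[
    [0, -0.008, 0.21, 0, 0, 0],
    [0, -0.008, 0.21, 0, 0, 0],
    [0, -0.008, 0.21, 0, 0, 0],
    [0, -0.008, 0.21, 0, 0, 0],
    [0, -0.008, 0.21, 0, 0, 0],
    [0.01, -0.008, 0.21, 0, 0, 0],
    [0.01, -0.008, 0.21, 0, 0, 0],
  ],
)

```text
t: 2.55
eef_pos: [482.0, -103.8, 85.4]
tcp_rot: [-0.0, 3.139, -0.001]
force: [-0.4, 0.1, -0.1]
gripper_width: -0.002
gripper_force: 0.0
```

Emit:
servo_tool(
  rows=[
    [0.004, 0, 0, 0, 0, 0],
    [0.008, 0, 0, 0, 0, 0],
    [0.012, 0, 0, 0, 0, 0],
    [0.012, 0, 0, 0, 0, 0],
    [0.012, 0, 0, 0, 0, 0],
  ],
)

```text
t: 3.05
eef_pos: [472.7, -103.7, 83.2]
tcp_rot: [0.0, -3.142, 0.0]
force: [0.0, 0.4, -0.5]
gripper_width: -0.0
gripper_force: 0.0
```

Emit:
servo_tool(
  rows=[
    [0.003, 0, 0, 0, 0, 0],
    [0.006, 0, 0, 0, 0, 0],
    [0.006, 0, 0, 0, 0, 0],
  ],
)

```text
t: 3.35
eef_pos: [467.9, -103.7, 83.1]
tcp_rot: [0.0, -3.141, -0.0]
force: [0.4, 0.3, 0.2]
gripper_width: -0.003
gripper_force: 0.1
```

Emit:
servo_tool(
  rows=[
    [0.003, 0, 0, 0, 0, 0],
    [0.006, 0, 0, 0, 0, 0],
    [0.006, 0, 0, 0, 0, 0],
  ],
)

```text
t: 3.65
eef_pos: [463.4, -103.7, 83.1]
tcp_rot: [0.0, -3.141, -0.0]
force: [0.2, 1.2, -0.1]
gripper_width: 0.0
gripper_force: 0.0
```

Emit:
servo_tool(
  rows=[
    [0.002, 0, 0, 0, 0, 0],
    [0.004, 0, 0, 0, 0, 0],
    [0.004, 0, 0, 0, 0, 0],
  ],
)

```text
t: 3.95
eef_pos: [460.6, -103.6, 83.2]
tcp_rot: [-0.0, 3.141, 0.0]
force: [0.2, -0.2, -0.5]
gripper_width: 0.0
gripper_force: 0.6
```

Emit:
servo_tool(
  rows=[
    [0.002, 0, 0, 0, 0, 0],
    [0.004, 0, 0, 0, 0, 0],
    [0.004, 0, 0, 0, 0, 0],
  ],
)

```text
t: 4.25
eef_pos: [458.1, -103.5, 83.3]
tcp_rot: [-0.0, 3.14, 0.0]
force: [6.3, 3.6, -2.9]
gripper_width: -0.002
gripper_force: 3.1
```

Emit:
servo_tool(
  rows=[
    [0.001, 0, 0, 0, 0, 0],
    [0.002, 0, 0, 0, 0, 0],
    [0.002, 0, 0, 0, 0, 0],
  ],
)

```text
t: 4.55
eef_pos: [456.9, -103.4, 83.3]
tcp_rot: [0.0, 3.14, 0.0]
force: [8.2, 3.9, -4.3]
gripper_width: 0.002
gripper_force: 4.3
```

Near nut: the force rises with travel (6.3 to 8.2 N), so it is tight. On to the middle one.

Emit:
servo_tool(
  rows=[
    [-0.03, 0, 0, 0, 0, 0],
    [-0.03, 0, -0.066, 0, 0, 0],
    [-0.09, 0, -0.066, 0, 0, 0],
    [-0.15, 0, -0.066, 0, 0, 0],
    [-0.184, 0.001, -0.066, 0, 0, 0],
    [-0.184, 0.001, -0.066, 0, 0, 0],
    [-0.184, 0.001, 0, 0, 0, 0],
    [-0.184, 0.001, 0, 0, 0, 0],
    [-0.184, 0.001, 0, 0, 0, 0],
  ],
)

```text
t: 5.45
eef_pos: [593.5, -103.0, 83.4]
tcp_rot: [-0.0, -3.139, -0.001]
force: [0.4, 0.0, 0.9]
gripper_width: -0.002
gripper_force: 0.0
```

Emit:
servo_tool(
  rows=[
    [0.006, 0, 0, 0, 0, 0],
    [0.012, 0, 0, 0, 0, 0],
    [0.018, 0, 0, 0, 0, 0],
    [0.018, 0, 0, 0, 0, 0],
  ],
)

```text
t: 5.85
eef_pos: [580.4, -103.0, 84.0]
tcp_rot: [0.0, 3.141, -0.0]
force: [0.1, 0.4, -0.7]
gripper_width: -0.0
gripper_force: 0.0
```

Emit:
servo_tool(
  rows=[
    [0.003, 0, 0, 0, 0, 0],
    [0.005, 0, 0, 0, 0, 0],
    [0.005, 0, 0, 0, 0, 0],
  ],
)

```text
t: 6.15
eef_pos: [576.9, -102.9, 83.2]
tcp_rot: [-0.0, 3.142, -0.0]
force: [0.2, -0.1, -0.4]
gripper_width: 0.001
gripper_force: 0.0
```

Emit:
servo_tool(
  rows=[
    [0.002, 0, 0, 0, 0, 0],
    [0.004, 0, 0, 0, 0, 0],
    [0.004, 0, 0, 0, 0, 0],
  ],
)

```text
t: 6.45
eef_pos: [573.8, -102.9, 83.1]
tcp_rot: [0.0, -3.141, -0.0]
force: [0.3, 0.5, 0.5]
gripper_width: -0.001
gripper_force: 0.0
```

Emit:
servo_tool(
  rows=[
    [0.002, 0, 0, 0, 0, 0],
    [0.004, 0, 0, 0, 0, 0],
    [0.004, 0, 0, 0, 0, 0],
  ],
)

```text
t: 6.75
eef_pos: [571.0, -102.8, 83.2]
tcp_rot: [-0.0, 3.141, 0.0]
force: [3.4, 1.5, -2.1]
gripper_width: 0.002
gripper_force: 1.8
```

Emit:
servo_tool(
  rows=[
    [0.001, 0, 0, 0, 0, 0],
    [0.002, 0, 0, 0, 0, 0],
    [0.002, 0, 0, 0, 0, 0],
  ],
)

```text
t: 7.05
eef_pos: [569.5, -102.9, 83.2]
tcp_rot: [-0.0, 3.141, 0.0]
force: [4.1, 2.7, -2.5]
gripper_width: 0.0
gripper_force: 1.9
```

Emit:
servo_tool(
  rows=[
    [0.001, 0, 0, 0, 0, 0],
    [0.002, 0, 0, 0, 0, 0],
    [0.002, 0, 0, 0, 0, 0],
  ],
)

```text
t: 7.35
eef_pos: [568.0, -102.9, 83.2]
tcp_rot: [-0.0, 3.141, 0.0]
force: [4.4, 2.1, -1.1]
gripper_width: -0.004
gripper_force: 2.0
```

Emit:
servo_tool(
  rows=[
    [0.002, 0, 0, 0, 0, 0],
    [0.004, 0, 0, 0, 0, 0],
    [0.006, 0, 0, 0, 0, 0],
    [0.006, 0, 0, 0, 0, 0],
    [0.006, 0, 0, 0, 0, 0],
  ],
)

```text
t: 7.85
eef_pos: [563.6, -103.0, 83.3]
tcp_rot: [-0.0, 3.141, -0.0]
force: [3.9, 2.2, 0.0]
gripper_width: -0.003
gripper_force: 1.9
```

Middle nut: a steady 4 N or so over 8 mm, so this is the loose one. It has slipped about 8° and that is enough. Now the far one.

Emit:
servo_tool(
  rows=[
    [-0.03, 0, 0, 0, 0, 0],
    [-0.03, 0, -0.066, 0, 0, 0],
    [-0.09, 0, -0.066, 0, 0, 0],
    [-0.15, 0, -0.066, 0, 0, 0],
    [-0.178, 0.003, -0.066, 0, 0, 0],
    [-0.178, 0.003, -0.066, 0, 0, 0],
    [-0.178, 0.003, 0, 0, 0, 0],
    [-0.178, 0.003, 0, 0, 0, 0],
    [-0.178, 0.003, 0, 0, 0, 0],
  ],
)

```text
t: 8.75
eef_pos: [696.0, -100.9, 83.2]
tcp_rot: [-0.0, -3.139, -0.0]
force: [-0.1, -0.3, 0.9]
gripper_width: 0.006
gripper_force: 0.0
```

Emit:
servo_tool(
  rows=[
    [0.006, 0, 0, 0, 0, 0],
    [0.012, 0, 0, 0, 0, 0],
    [0.016, 0, 0, 0, 0, 0],
    [0.016, 0, 0, 0, 0, 0],
  ],
)

```text
t: 9.15
eef_pos: [684.8, -100.8, 84.2]
tcp_rot: [-0.0, 3.141, -0.0]
force: [0.2, 0.1, 0.7]
gripper_width: 0.003
gripper_force: 0.0
```

Emit:
servo_tool(
  rows=[
    [0.002, 0, 0, 0, 0, 0],
    [0.004, 0, 0, 0, 0, 0],
    [0.004, 0, 0, 0, 0, 0],
  ],
)

```text
t: 9.45
eef_pos: [681.9, -100.6, 83.2]
tcp_rot: [-0.0, 3.141, 0.0]
force: [0.9, 0.5, 1.1]
gripper_width: -0.0
gripper_force: 0.2
```

Emit:
servo_tool(
  rows=[
    [0.002, 0, 0, 0, 0, 0],
    [0.004, 0, 0, 0, 0, 0],
    [0.004, 0, 0, 0, 0, 0],
  ],
)

```text
t: 9.75
eef_pos: [679.2, -100.3, 83.1]
tcp_rot: [-0.0, 3.141, 0.001]
force: [4.7, 3.0, -1.9]
gripper_width: -0.001
gripper_force: 2.2
```

Emit:
servo_tool(
  rows=[
    [0.001, 0, 0, 0, 0, 0],
    [0.002, 0, 0, 0, 0, 0],
    [0.002, 0, 0, 0, 0, 0],
  ],
)

```text
t: 10.05
eef_pos: [678.0, -100.1, 83.1]
tcp_rot: [-0.001, 3.14, 0.001]
force: [7.3, 4.0, -3.2]
gripper_width: 0.003
gripper_force: 3.6
```

Emit:
servo_tool(
  rows=[
    [0.001, 0, 0, 0, 0, 0],
    [0.001, 0, 0, 0, 0, 0],
    [0.001, 0, 0, 0, 0, 0],
  ],
)

```text
t: 10.35
eef_pos: [677.4, -100.0, 83.2]
tcp_rot: [-0.001, 3.139, 0.001]
force: [8.8, 4.8, -3.0]
gripper_width: 0.003
gripper_force: 4.3
```

Emit:
servo_tool(
  rows=[
    [-0.02, 0, 0, 0, 0, 0],
    [-0.03, 0, 0, 0, 0, 0],
    [-0.03, 0, -0.066, 0, 0, 0],
    [-0.03, 0, -0.133, 0, 0, 0],
    [-0.03, 0, -0.2, 0, 0, 0],
    [-0.03, 0, -0.2, 0, 0, 0],
  ],
)

```text
t: 10.95
eef_pos: [700.8, -101.1, 241.7]
tcp_rot: [-0.0, 3.13, -0.004]
force: [0.8, 0.5, 0.4]
gripper_width: -0.002
gripper_force: 0.0
```

Run:
```python
from h import *
print(plan([440,300,230],90))
```

```text
[0.3479, 0.5348, 0.0103, -0.0016, 0.0078, 0.0]
```

Far nut: the force rises (4.7, 7.3, then 8.8 N), so it is tight. All three are tried and the middle one is loose. Next is the red pawn.

Emit:
servo_tool(
  rows=[
    [0.294, 0.535, 0, 0, 0.007, 0],
    [0.294, 0.535, 0, 0, 0.007, 0],
    [0.294, 0.535, 0, 0, 0.007, 0],
    [0.294, 0.535, 0, 0, 0.007, 0],
    [0.294, 0.535, 0, 0, 0.007, 0],
    [0.294, 0.535, 0, 0, 0.007, 0],
    [0.294, 0.535, 0, 0, 0.007, 0],
    [0.294, 0.535, 0, 0, 0.007, 0],
    [0.294, 0.535, 0, 0, 0.007, 0],
    [0.294, 0.535, 0, 0, 0.007, 0],
  ],
  hand=0.4,
)

```text
t: 11.95
eef_pos: [476.1, 304.1, 233.1]
tcp_rot: [0.007, -3.131, -0.001]
force: [1.0, -0.3, 0.1]
gripper_width: 0.599
gripper_force: 0.0
```

Emit:
servo_tool(
  rows=[
    [0, 0, 0, 0, 0, 0],
    [0, 0, 0, 0, 0, 0],
  ],
)

```text
t: 12.15
eef_pos: [479.1, 299.7, 233.0]
tcp_rot: [-0.001, -3.131, 0.001]
force: [0.5, -0.1, 0.1]
gripper_width: 0.6
gripper_force: 0.0
```

Run:
```python
from h import *
import json
s=env.read_state(); m=imaging.camera_model("wrist"); im=imaging.get_image("wrist")
print(np.round(s["eef_pos"],1),np.round(s["tcp_rot"],3),s["gripper_width"])
json.dump({k:np.asarray(v).tolist() for k,v in m.items()},open("w2.json","w"))
o=-cv2.Rodrigues(np.array(m["rvec"]))[0].T@np.array(m["tvec"]); print("cam",o.round(0))
print(blobs(im,(0,180,50),(4,255,255),60))
cv2.imwrite("pics/w2raw.png",im[:,:,::-1])
cv2.imwrite("pics/w2.png",cv2.resize(im,(800,600),interpolation=2)[:,:,::-1])
```

```text
[479.1 299.7 233. ] [-1.000e-03 -3.131e+00  1.000e-03] 0.5999731828529652
cam [415. 300. 366.]
[([465, 37, 18, 21, 199], [473.7, 47.2]), ([416, 110, 21, 24, 268], [425.6, 121.4]), ([284, 135, 25, 25, 474], [296.0, 146.8]), ([471, 144, 17, 22, 211], [479.2, 154.1])]
```

View pics/w2.png

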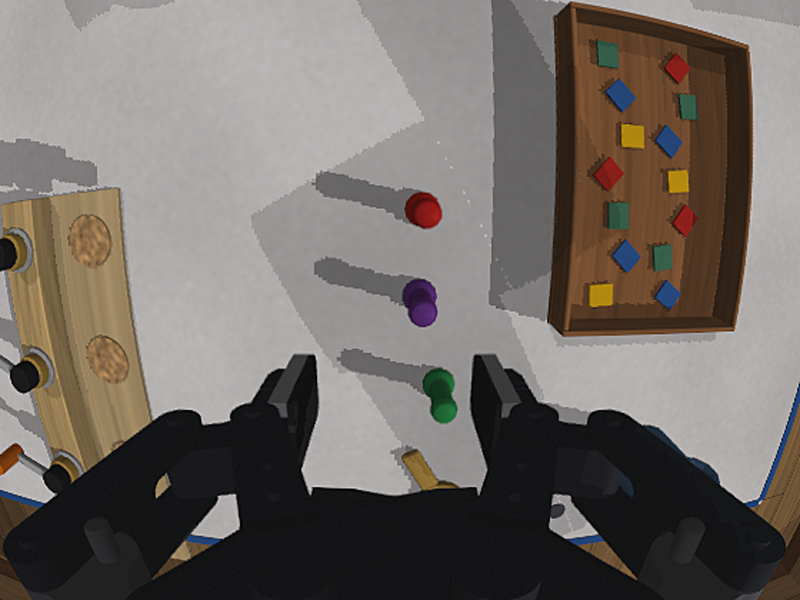

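The red pawn is at (424,210), purple at (421,300) and green at (440,392). Red's position follows from its foot and head.

Run:
```python
from h import *
import json
m=json.load(open("w2.json")); w1=json.load(open("w1.json"))
print("foot",onz("wrist",296,146.5,6,m).round(1),"head",onz("wrist",298,148,51,m).round(1))
print("disc2 w2",onz("wrist",107.5*.7,359*.7,9,m).round(1),"disc2 w1",onz("wrist",535*.7,349*.7,9,w1).round(1),"disc1 w1",onz("wrist",543*.7,217*.7,9,w1).round(1))
print("hub1 w1",onz("wrist",471*.7,222*.7,66,w1).round(1))
print("rad px foot 14mm:", pix("wrist",[438,325,6],m), pix("wrist",[452,325,6],m))
```

```text
foot [437.1 322.8   6. ] head [435.8 321.9  51. ]
disc2 w2 [567.3  27.    9. ] disc2 w1 [566.9  26.3   9. ] disc1 w1 [453.3  24.5   9. ]
hub1 w1 [453.4 -44.8  66. ]
rad px foot 14mm: [298.0002732  147.30116769] [297.87714445 159.85451025]
```

Run:
```python
from h import *
print(plan([436.6,322.6,120],90), plan([436.6,322.6,27],90))
```

```text
[0.0554, 0.0309, 0.1513, -0.0002, -0.007, -0.0008] [0.0541, 0.0309, 0.2752, -0.0002, -0.007, -0.0008]
```

Emit:
servo_tool(
  rows=[
    [0.0554, 0.031, 0.05, 0, -0.007, 0],
    [0.0554, 0.031, 0.1, 0, -0.007, 0],
    [0.0554, 0.031, 0.15, 0, -0.007, 0],
    [0.0554, 0.031, 0.15, 0, -0.007, 0],
    [0.0545, 0.031, 0.19, 0, -0.007, 0],
    [0.0541, 0.031, 0.23, 0, -0.007, 0],
    [0.0541, 0.031, 0.26, 0, -0.007, 0],
    [0.0541, 0.031, 0.275, 0, -0.007, 0],
    [0.0541, 0.031, 0.275, 0, -0.007, 0],
  ],
)

```text
t: 13.1
eef_pos: [436.6, 323.3, 27.5]
tcp_rot: [-0.002, -3.141, 0.001]
force: [1.0, 0.4, 1.3]
gripper_width: 0.596
gripper_force: 0.0
```

Emit:
servo_tool(
  rows=[
    [0, 0, 0, 0, 0, 0],
    [0, 0, 0, 0, 0, 0],
    [0, 0, 0, 0, 0, 0],
    [0, 0, 0, 0, 0, 0],
    [0, 0, 0, 0, 0, 0],
    [0, 0, 0, 0, 0, 0],
    [0, 0, 0, 0, 0, 0],
    [0, 0, 0, 0, 0, 0],
  ],
  hand=1,
  force=25,
)

```text
t: 13.9
eef_pos: [436.7, 324.1, 28.7]
tcp_rot: [-0.0, 3.14, 0.001]
force: [0.4, -2.2, 8.8]
gripper_width: 0.222
gripper_force: 24.3
```

Emit:
servo_tool(
  rows=[
    [0, 0, -0.03, 0, 0, 0],
    [0, 0, -0.08, 0, 0, 0],
    [0, 0, -0.13, 0, 0, 0],
    [0, 0, -0.2, 0, 0, 0],
    [0, 0, -0.2, 0, 0, 0],
  ],
)

```text
t: 14.4
eef_pos: [437.7, 325.1, 184.1]
tcp_rot: [-0.0, 3.133, 0.009]
force: [-0.7, 0.6, -1.2]
gripper_width: 0.22
gripper_force: 24.4
```

Run:
```python
from h import *
print(env.read_state()["eef_pos"],plan([567.2,26.6,180],90))
```

```text
[437.71617686 325.07700509 184.13247115] [-0.1725, -0.3981, 0.0048, 0.0038, 0.0058, 0.0002]
```

Emit:
servo_tool(
  rows=[
    [-0.03, -0.06, 0.01, 0.004, 0.006, 0],
    [-0.07, -0.12, 0.02, 0.004, 0.006, 0],
    [-0.1, -0.18, 0.04, 0.004, 0.006, 0],
    [-0.13, -0.24, 0.06, 0.004, 0.006, 0],
    [-0.15, -0.3, 0.08, 0.004, 0.006, 0],
    [-0.1725, -0.36, 0.1, 0.004, 0.006, 0],
    [-0.1725, -0.398, 0.1, 0.004, 0.006, 0],
    [-0.1725, -0.398, 0.1, 0.004, 0.006, 0],
    [-0.1725, -0.398, 0.1, 0.004, 0.006, 0],
    [-0.1725, -0.398, 0.1, 0.004, 0.006, 0],
  ],
)

```text
t: 15.4
eef_pos: [565.3, 26.1, 102.6]
tcp_rot: [0.001, -3.133, 0.009]
force: [-0.5, 0.3, -0.3]
gripper_width: 0.221
gripper_force: 24.5
```

Run:
```python
from h import *
s=env.read_state(); print(np.round(s["eef_pos"],1),np.round(s["tcp_rot"],3),np.round(s["force"],1),s["gripper_width"])
a=imaging.get_image("scene"); m=imaging.camera_model("wrist"); w=imaging.get_image("wrist")
p=np.array(s["eef_pos"]); print("pix base/top scene",pix("scene",p-[0,0,28.7]),pix("scene",p+[0,0,31.3]),"wrist base",pix("wrist",p-[0,0,28.7],m))
x,y=pix("scene",p).astype(int)
A=cv2.resize(a[y-60:y+60,x-50:x+50],None,fx=4,fy=4,interpolation=2)
print("crop origin",x-50,y-60)
x,y=pix("wrist",p-[0,0,28],m).astype(int); y=min(y,360); print("wcrop",x-50,y-60)
B=cv2.resize(w[y-60:y+60,x-50:x+50],None,fx=4,fy=4,interpolation=2)
cv2.imwrite("pics/p1.png",np.hstack([A,B])[:,:,::-1])
```

```text
[565.3  26.1 102.6] [ 1.000e-03 -3.133e+00  9.000e-03] [-0.5  0.3 -0.3] 0.22110956715107571
pix base/top scene [303.92839272 232.32613968] [305.47820159 210.26274912] wrist base [274.33831633 249.30923755]
crop origin 254 161
wcrop 224 189
```

View pics/p1.png

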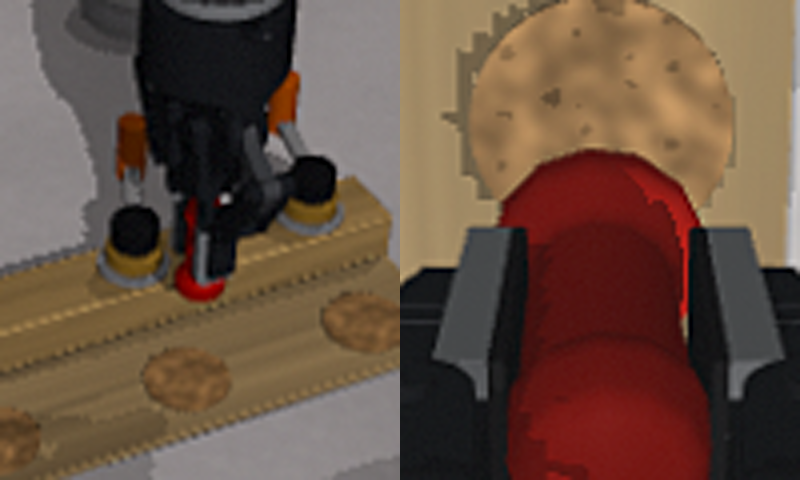

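The pawn hangs upright between the pads. In the right half its foot is centred sideways on the disc: foot at x of about 600, disc at about 602. Next I'll check the other direction.

Run:
```python
from h import *
m=imaging.camera_model("wrist")
print("disc2",onz("wrist",274.5,219.5,9,m).round(1))
for z in(74,77,80): print("foot front",z,onz("wrist",274,226.5,z,m).round(1))
print(pix("wrist",[567,26.6,9],m), pix("wrist",[567-24,26.6,9],m),plan([567,26.6,40],90))
```

```text
disc2 [568.   25.7   9. ]
foot front 74 [552.5  26.   74. ]
foot front 77 [551.5  26.   77. ]
foot front 80 [550.6  26.1  80. ]
[275.75941449 218.2234779 ] [275.83751951 185.59228522] [-0.0029, 0.0007, 0.0835, -0.004, -0.0057, 0.0011]
```

Emit:
servo_tool(
  rows=[
    [-0.003, 0, 0.03, -0.004, -0.0057, 0],
    [-0.003, 0, 0.06, -0.004, -0.0057, 0],
    [-0.003, 0, 0.08, -0.004, -0.0057, 0],
    [-0.003, 0, 0.082, -0.004, -0.0057, 0],
    [-0.003, 0, 0.082, -0.004, -0.0057, 0],
    [-0.003, 0, 0.082, -0.004, -0.0057, 0],
  ],
)

```text
t: 16.1
eef_pos: [567.6, 25.1, 41.9]
tcp_rot: [-0.001, 3.14, -0.0]
force: [1.1, -0.6, -0.8]
gripper_width: 0.223
gripper_force: 24.5
```

Emit:
servo_tool(
  rows=[
    [0, 0, 0.001, 0, 0, 0],
    [0, 0, 0.001, 0, 0, 0],
    [0, 0, 0.001, 0, 0, 0],
  ],
)

```text
t: 16.4
eef_pos: [567.2, 24.9, 40.4]
tcp_rot: [-0.0, 3.142, -0.0]
force: [0.7, -0.1, -0.4]
gripper_width: 0.225
gripper_force: 24.5
```

Emit:
servo_tool(
  rows=[
    [0, 0.002, 0, 0, 0, 0],
    [0, 0.002, 0.001, 0, 0, 0],
    [0, 0.002, 0.002, 0, 0, 0],
    [0, 0.002, 0.002, 0, 0, 0],
  ],
)

```text
t: 16.8
eef_pos: [567.0, 26.4, 38.4]
tcp_rot: [0.0, -3.141, -0.0]
force: [-0.3, 1.2, 0.7]
gripper_width: 0.226
gripper_force: 24.5
```

Emit:
servo_tool(
  rows=[
    [0, 0, 0.001, 0, 0, 0],
    [0, 0, 0.001, 0, 0, 0],
    [0, 0, 0.001, 0, 0, 0],
  ],
)

```text
t: 17.1
eef_pos: [567.1, 26.4, 37.9]
tcp_rot: [0.0, -3.141, 0.0]
force: [0.5, 0.3, 0.5]
gripper_width: 0.218
gripper_force: 24.5
```

Emit:
servo_tool(
  rows=[
    [0, 0, 0.001, 0, 0, 0],
    [0, 0, 0.001, 0, 0, 0],
    [0, 0, 0.001, 0, 0, 0],
  ],
)

```text
t: 17.4
eef_pos: [567.4, 26.4, 37.7]
tcp_rot: [-0.0, 3.141, -0.0]
force: [-1.4, -0.2, 6.8]
gripper_width: 0.221
gripper_force: 24.5
```

Emit:
servo_tool(
  rows=[
    [0, 0, 0, 0, 0, 0],
    [0, 0, 0, 0, 0, 0],
    [0, 0, 0, 0, 0, 0],
    [0, 0, 0, 0, 0, 0],
    [0, 0, 0, 0, 0, 0],
  ],
  hand=0.58,
)

```text
t: 17.9
eef_pos: [567.0, 26.5, 37.0]
tcp_rot: [0.0, -3.141, 0.0]
force: [0.5, 0.4, -0.3]
gripper_width: 0.42
gripper_force: 0.0
```

Emit:
servo_tool(
  rows=[
    [0, 0, -0.02, 0, 0, 0],
    [0, 0, -0.05, 0, 0, 0],
    [0, 0, -0.09, 0, 0, 0],
    [0, 0, -0.14, 0, 0, 0],
    [0, 0, -0.2, 0, 0, 0],
    [0, 0, -0.26, 0, 0, 0],
    [0, 0, -0.26, 0, 0, 0],
  ],
)

```text
t: 18.6
eef_pos: [568.8, 26.5, 239.7]
tcp_rot: [-0.0, 3.131, -0.0]
force: [-0.2, 0.2, -1.2]
gripper_width: 0.425
gripper_force: 0.0
```

Run:
```python
from h import *
s=env.read_state(); print(s["t"],np.round(s["eef_pos"],1))
a=imaging.get_image("scene"); m=imaging.camera_model("wrist"); w=imaging.get_image("wrist")
A=cv2.resize(a[180:300,240:360],None,fx=4,fy=4,interpolation=2)
x,y=pix("wrist",[567,26,30],m).astype(int); y=min(y,350); print("wcrop",x-35,y-60)
B=cv2.resize(w[y-60:y+60,x-40:x+40],None,fx=4,fy=4,interpolation=2)
print("pred scene base",pix("scene",[567.3,26.4,9]),"top",pix("scene",[567.3,26.4,69]),"wrist base",pix("wrist",[567.3,26.4,9],m),"top",pix("wrist",[567.3,26.4,69],m))
cv2.imwrite("pics/f1.png",np.hstack([A,B])[:,:,::-1])
```

```text
18.6 [568.8  26.5 239.7]
wcrop 239 123
pred scene base [301.62170814 254.81550556] top [303.03139065 234.37967286] wrist base [274.99817566 179.93489443] top [274.88417671 191.4300533 ]
```

View pics/f1.png

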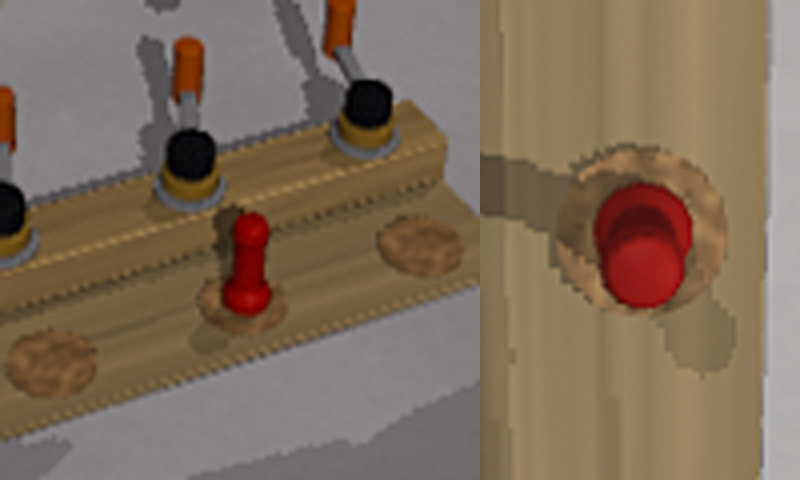

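The pawn stands upright on the middle disc, with its foot at (643,230) in the right half and the disc centre at (641,230). The nuts and the other discs are undisturbed. Handing in.

```bash
python3 -c "
from plant import job; print(job.hand_in())"
```

```text
the job is handed in; nothing more can be done
None
```

The job is handed in at about 19 s: the near and far nuts are tight, each tried to about 9–10 N, and the middle nut is loose and slipped about 8°; the red pawn stands upright on the middle disc, within 1–2 mm of its centre.

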